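# Seat a round flange in a three-ball drilling nest

### The arm

A 6-joint arm with a two-finger parallel gripper is mounted at the origin on the work surface; the furniture and walls round the work are solid. World frame = base frame: x ahead of the robot, y to its left, z up, the work surface at z = 0. Lengths are in m, angles in rad, forces in N, time in s.
With the tool pointing down it reaches from about 0.375 to 0.9 m from the base axis. Payload 3.1 kg.
Tool frame: the origin (TCP) lies at the very end of the fingers, on their centre line; the grasp point (between the pads) lies 19 mm behind it; x points along the fingers, y is the direction in which the jaws open and shut, and the axes are right-handed (so a half turn about x gives the same grasp; the last joint's range is limited). The gripper opens to 87 mm and grips with 3 to 60 N. Pads are 19 mm wide; open, the fingers measure 117 mm over their backs; the gripper's body (75 mm by 190 mm) begins 51 mm behind the grasp point.
Start: joints at [0.929, 0.527, 1.433, -0, 1.181, -0.178], TCP at [0.279, 0.559, 0.223] pointing down, gripper open.
Joint ranges: [-3.08, 3.08], [-0.75, 2.2], [0.22, 2.44], [-1.43, 4.57], [0, 2.65], [-2.85, 2.85]. Speed limits (rad/s): [2.79, 2.79, 3.14, 3.14, 3.14, 3.14].

### API

Orientations are given as a unit quaternion [w, x, y, z].
In Python, from rig import env gives the robot as it stands. Calls block until the motion is done:
- env.move_ptp(position, orientation): joint-space move of the TCP to a pose.
- env.move_linear(position, v=0.15, rotation=None): straight line of the TCP; rotation=None keeps the orientation; v is the mean speed in m/s.
- env.set_joints(angles): joint-space move.
- env.move_gripper(opening, grasp_force=None): finger opening in m; grasp_force is the grip in N (None keeps the last); returns when the fingers have stopped.
- env.hold(seconds).
- env.ik(position, orientation): joint angles nearest the present ones, or None.
- env.read_state(): the state.
- env.camera(name): name is "scene" or "top" or "wrist"; returns the picture (384x512x3 uint8, blue, green, red); there is no depth.
- env.calibration(name): a dict with "mtx" (3x3 intrinsics, pixels), "D" ([k1, k2, p1, p2, k3] as OpenCV has them; the pictures are not rectified), "R" (3x3) and "t" (3): a world point X has camera coordinates R X + t; the wrist camera has in their place "mount" (4x4, takes a point from camera to tool coordinates, whose origin is the TCP and whose axes are the tool frame's). Camera axes: x right, y down, z forward; pixel columns grow to the right and rows downward; lengths in m; the calibration is good to about 2 mm. A picture is of the moment at which its call begins: read the wrist's pose just before it. calibration takes no time and is no camera call.
A pose or a line that the arm cannot do raises env.PlanningError and nothing moves.
- env.finish_job(): hands the job in, once; it reports no verdict.
Trained networks look in the newest picture that a camera, given by its name, has taken for a name from the list of things; names that differ only in an ending like _2 or _b are one class to them, and where a whole thing is asked for, a point or a joint stands for the part that bears it (a point fixed in the world has none). Each returns a list of dicts, best first, with "score" (0 to 1); they miss things now and then, are a little off and sometimes report something else, mostly with a low value. They report only what shows in the picture. A call takes as long as a camera call. They do not tell look-alikes from the thing itself.
- env.trace(camera, target): "mask" (384x512 bool, what is visible of it) and "rect" ([left, top, right, bottom] in pixels, round what is visible of it).
The state is a dict: "time_s": time; "joint_pos": joint angles; "dq": joint speeds; "effort": joint torques, N m; "eef_pos": TCP position; "tool_rot": TCP orientation; "contact_force": force on the tool from outside, world axes, zero at the start; "torque": the same for the moment, N m; "opening": finger opening in m.
Only numpy, scipy, OpenCV 4.12 (cv2) and the standard library are available. Lean on these libraries where they do the work, as an engineer would, in place of code of your own. Each camera call takes 0.05 s, during which the arm holds its last target.

### The job

Set the round aluminium flange flat on the plate of the grey drilling nest, at its open loading end, and nudge it in past the brass spring plunger until it bears on all three balls. Press it home against the far end stop, whose ball is set a little differently each time, with a steady push of about 15 N for a good half second, never loading any ball or the nest with more than 25 N, then let go so that it stays seated flat on the three balls. Leave the other things on the bench where they are.

Things in the scene. Friction and masses are not known exactly. Their poses are not given: they have to be found in the camera images.
- nest: grey drilling nest fixed to the bench: plate 12 mm thick carrying three ball-ended locators. Origin on the bench; x = direction in which the flange slides home, y left, z up. The flange is home with its middle at y from -2 to 0 and x from 0 to +12 mm, as the end stop is set. Plate from x -95 (open loading end) to +79, y -63 to +77 mm. Corner screws 11 mm wide, 3 mm proud, at x -85 and +69, y -54 and +67 mm
- load_point (a point): on the plate's top (12 mm above the bench) at the loading end, x = -38, y = 0 mm of the nest: a flange set down with its middle here touches no ball. From here it slides 38 to 50 mm along the nest's +x to be home, squeezing past the sprung nose with up to about 10 N of push (tightest at about x = -10 mm). Past that the spring urges it home, but friction may stop it short
- flange: the round part: aluminium disc 60 mm across, 16 mm thick, with a round boss 26 mm across on its middle, up to 42 mm above its underside (grip the boss). 0.16 to 0.30 kg. Origin at the centre of its underside, z up. If let go and pushed high on the boss it tips over: push it low, on the rim, which is smooth
- end_stop: end stop: dark steel block 14 x 24 x 20 mm on the plate, origin on the plate's top at x = +66, y = 0 mm of the nest. A steel set screw with a 12 mm ball end sticks out of it towards the loading end, ball's middle 8 mm above the plate. It is set in or out from job to job: ball's middle anywhere from x = +36 to +48 mm, not measured; find it by feel. It stays where it is set and is hard
- side_ball: fixed polished steel ball 12 mm across on a short post, on the right of the seat: origin on the plate's top at x = 0, y = -36 mm of the nest; the ball's middle is 8 mm above the plate, its top 14 mm
- plunger: spring plunger: brass ball nose 12 mm across, on the left of the seat, in a dark steel block 20 mm high centred at x -16.6, y +61.8 mm of the nest. Origin at the ball's middle, 8 mm above the plate; free, it is at x -7.6, y +28.5 mm. It slides back from the seat up to 12 mm; spring force 2.4 N free, 3.2 to 5.6 N with the flange home, 6.3 N at the tightest place
- oil_bottle: bystander: white squeeze bottle of oil with a red spout, standing, 52 mm across, 140 mm tall; origin under its centre
- green_tape: bystander: roll of green tape lying flat, 80 mm across, 18 mm high; origin under its centre
- deburrer: bystander: blue deburring tool lying down, 126 x 15 mm; origin under its middle
- screwdriver: bystander: screwdriver with an amber handle lying down, 186 x 26 mm; origin under its middle
- angle_0: bystander: drilled aluminium angle clip, 75 x 25 x 20 mm; origin under its middle
- cleco_2: bystander: black and silver spring sheet holder lying down, 65 x 12 mm; origin under its middle
There are look-alikes about, which are no part of the job. Of the things like the flange, leave any that is black or red; of the rest the larger one is meant.

How it is judged:
By the outcome, as a careful person would: the job done as asked, in the order asked, and still so for the second after the job is handed in, with the robot touching nothing.
It also fails if it takes over 72 s, if anything falls off the work surface, if the arm or the gripper's body presses on something with over 40 N, if the wrist force passes 120 N, or if a joint passes its speed limit or range.

## Working session

There is one attempt and no reset: what is moved stays moved. The work goes in short steps, each a Python script; the robot and the scene stay as the last script left them, time stands still between calls to the robot, and variables do not carry over. Pictures are saved under pics/ and viewed, and the job is handed in when it is done.

```bash
ls; mkdir -p pics; python3 - <<'E'
from rig import env
import cv2
s=env.read_state();print(s)
for c in ["scene","top","wrist"]:
    im=env.camera(c);cv2.imwrite(f"pics/{c}0.png",im)
    print(c,env.calibration(c))
    for t in ["flange","nest","end_stop","side_ball","plunger"]:
        print(c,t,[(round(d["score"],2),d["rect"]) for d in env.trace(c,t)])
print(env.read_state()["time_s"])
E
```

```text
pics
{'time_s': 0.0, 'joint_pos': array([ 9.29495466e-01,  5.28445850e-01,  1.43391711e+00, -1.64920866e-05,
        1.18139688e+00, -1.78513987e-01]), 'dq': array([-2.73121518e-03,  7.01278173e-04, -1.30534873e-05, -7.98943047e-04,
       -1.12655386e-03,  6.59905472e-04]), 'effort': array([ 6.09532599e-04, -4.40040600e+01, -1.76594442e+01,  6.33005239e-02,
        5.83419052e-02, -1.68574493e-04]), 'eef_pos': array([0.2785619 , 0.55866037, 0.22157941]), 'tool_rot': array([ 0.68796051,  0.16145651,  0.68856133, -0.16286629]), 'contact_force': array([-0.25217216,  0.43228046,  0.10463442]), 'torque': array([ 0.02724335, -0.02085355,  0.02872208]), 'opening': 0.08684859622340614}
scene {'mtx': array([[446.5789773 ,   0.        , 256.09344165],
       [  0.        , 446.5789773 , 191.01324974],
       [  0.        ,   0.        ,   1.        ]]), 'D': array([-0.13197801,  0.        ,  0.        ,  0.        ,  0.        ]), 'R': array([[-0.66819074, -0.7437636 ,  0.01835339],
       [-0.48047253,  0.41255491, -0.77391511],
       [ 0.56803811, -0.52594121, -0.63302334]]), 't': array([0
[... 1179 characters left out ...]
9, 339.9, 214.1])]
wrist {'mtx': array([[272.33199917,   0.        , 255.22872912],
       [  0.        , 272.33199917, 188.46710801],
       [  0.        ,   0.        ,   1.        ]]), 'D': array([0.00194561, 0.        , 0.        , 0.        , 0.        ]), 'mount': array([[-1.62379709e-04, -2.40546319e-01,  9.70637647e-01,
        -1.61484238e-01],
       [ 9.99999582e-01, -9.11909807e-04, -5.87004898e-05,
         7.26168873e-04],
       [ 8.99254176e-04,  9.70637232e-01,  2.40546366e-01,
        -6.50042484e-02],
       [ 0.00000000e+00,  0.00000000e+00,  0.00000000e+00,
         1.00000000e+00]])}
wrist flange []
wrist nest []
wrist end_stop []
wrist side_ball []
wrist plunger []
0.9
```

```bash
python3 - <<'E'
import cv2
a=cv2.imread("pics/top0.png")[120:270,140:360];cv2.imwrite("pics/topc.png",cv2.resize(a,None,fx=3.6,fy=3.6,interpolation=cv2.INTER_CUBIC))
a=cv2.imread("pics/scene0.png")[130:260,170:350];cv2.imwrite("pics/scenec.png",cv2.resize(a,None,fx=4.4,fy=4.4,interpolation=cv2.INTER_CUBIC))
E
```

```text
(no output)
```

View pics/topc.png

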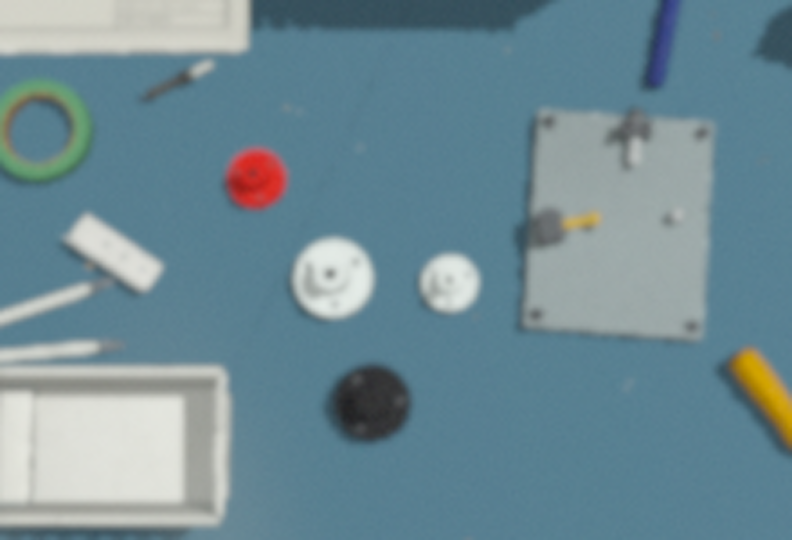

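View pics/scenec.png

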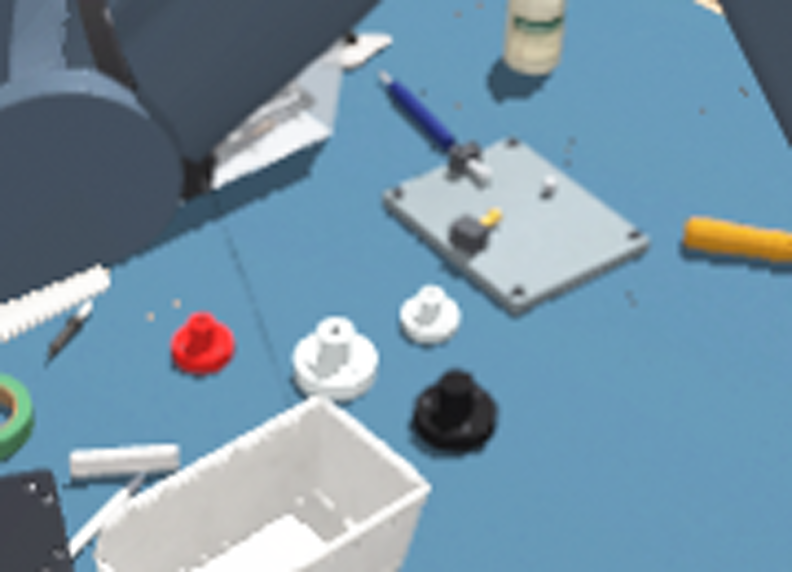

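The top view shows the large silver flange at about pixel (233,197). The small silver one is a look-alike, and so are the red and black ones. The nest is at (284–339, 147–213) with the end stop at the image top, so nest +x points roughly along world +x. Next I'll compute positions and go over the flange for a wrist look.

```bash
cat > h.py <<'E'
import numpy as np, cv2
from scipy.spatial.transform import Rotation as Ro
def q2R(q): return Ro.from_quat([q[1],q[2],q[3],q[0]]).as_matrix()
def R2q(R): x,y,z,w=Ro.from_matrix(R).as_quat(); return [w,x,y,z]
def down(yaw,tilt=0.):
    # tool y (jaw) along world angle yaw+90deg ; tool z along -(yaw dir)... x down ; tilt: tip leads along +yaw dir
    n=np.array([np.cos(yaw),np.sin(yaw),0]);z=np.array([0,0,1.])
    x=-z*np.cos(tilt)+n*np.sin(tilt)
    y=np.array([-np.sin(yaw),np.cos(yaw),0])
    return np.column_stack([x,y,np.cross(x,y)])
def cam(env,c,st=None):
    k=env.calibration(c)
    if c!="wrist": return k["mtx"],k["D"],k["R"],k["t"]
    T=np.eye(4);T[:3,:3]=q2R(st["tool_rot"]);T[:3,3]=st["eef_pos"]
    M=np.linalg.inv(T@k["mount"]);return k["mtx"],k["D"],M[:3,:3],M[:3,3]
def back(C,px,z):
    K,D,R,t=C
    u=cv2.undistortPoints(np.array(px,float).reshape(-1,1,2),K,D).reshape(-1,2)
    d=np.c_[u,np.ones(len(u))]@R; o=-R.T@t
    return o+d*((z-o[2])/d[:,2])[:,None]
def proj(C,X):
    K,D,R,t=C
    return cv2.projectPoints(np.array(X,float).reshape(-1,1,3),cv2.Rodrigues(R)[0],t,K,D)[0].reshape(-1,2)
E
python3 - <<'E'
from rig import env
from h import *
C=cam(env,"top");f=lambda p:[140+p[0]/3.6,120+p[1]/3.6]
print(back(C,[f((334,277))],.016))
n=back(C,[f(p) for p in [(546,122),(701,132),(691,327),(535,315)]],.013);print(n)
print("big/small px", back(C,[f((450,283)),f((657,85)),f((745,360))],.01))
# screws: (+69,+67),(+69,-54),(-85,-54),(-85,67)
m=np.array([[69,67],[69,-54],[-85,-54],[-85,67]])/1000
A=m-m.mean(0);B=n[:,:2]-n[:,:2].mean(0)
U,S,V=np.linalg.svd(B.T@A);R=U@V
t=n[:,:2].mean(0)-R@m.mean(0);print(R,t,np.arctan2(R[1,0],R[0,0]),n[:,:2]-(m@R.T+t))
print("load",R@[-.038,0]+t)
print(down(0))
print(env.ik([.5,.05,.25],R2q(down(0))),env.ik([.5,.05,.25],R2q(down(np.pi))))
E
```

```text
[[0.50848008 0.07228567 0.016     ]]
[[ 0.6286748  -0.09672533  0.013     ]
 [ 0.61793696 -0.21902461  0.013     ]
 [ 0.46373975 -0.20454143  0.013     ]
 [ 0.47570863 -0.08360659  0.013     ]]
big/small px [[ 0.50249788 -0.01801276  0.01      ]
 [ 0.65744459 -0.18617752  0.01      ]
 [ 0.43738691 -0.24588775  0.01      ]]
[[ 0.99586702  0.09082336]
 [-0.09082336  0.99586702]] [ 0.55389162 -0.15817421] -0.09094869336748294 [[-1.68089738e-05  9.92601211e-04]
 [ 2.34979862e-04 -8.06763478e-04]
 [-5.98708610e-04 -3.10384557e-04]
 [ 3.80537722e-04  1.24546824e-04]]
load [ 0.51604867 -0.15472292]
[[ 0. -0.  1.]
 [ 0.  1.  0.]
 [-1.  0.  0.]]
[-1.23066730e-01  3.27514077e-01  1.70111604e+00 -4.44089210e-16
  1.11296254e+00 -1.69386306e+00] [-1.23066730e-01  3.27514077e-01  1.70111604e+00 -4.44089210e-16
  1.11296254e+00  1.44772960e+00]
```

```bash
python3 - <<'E'
from rig import env
from h import *
q=R2q(down(-0.091))
def look(p,name,targets):
    env.move_ptp(p,q); env.hold(.3)
    st=env.read_state(); im=env.camera("wrist");cv2.imwrite(f"pics/{name}.png",im);C=cam(env,"wrist",st)
    for t in targets:
        for d in env.trace("wrist",t):
            r=d["rect"];print(t,round(d["score"],2),r)
    np.save(f"pics/{name}.npy",np.hstack([C[2],C[3][:,None]]))
    print(st["time_s"],st["eef_pos"],st["contact_force"])
look([.54,-.15,.22],"wnest",["end_stop","side_ball","plunger"])
look([.508,.072,.15],"wflange",["flange"])
E
```

```text
end_stop 0.72 [242.4, 207.9, 260.1, 227.6]
side_ball 0.57 [216.8, 183.4, 227.8, 189.2]
plunger 0.59 [202.2, 112.7, 310.0, 227.5]
plunger 0.44 [268.0, 172.7, 288.5, 180.9]
3.8667 [ 0.54011008 -0.14965412  0.22001447] [ 0.33957417  0.25746053 -0.10921672]
flange 0.71 [158.8, 163.7, 199.6, 205.4]
flange 0.69 [195.9, 62.1, 252.3, 123.5]
flange 0.68 [302.8, 223.7, 326.6, 259.8]
flange 0.65 [235.3, 154.0, 289.8, 210.1]
5.3 [0.50865708 0.07096145 0.1502898 ] [-0.72096694  0.13660976 -0.22120575]
```

View pics/wnest.png

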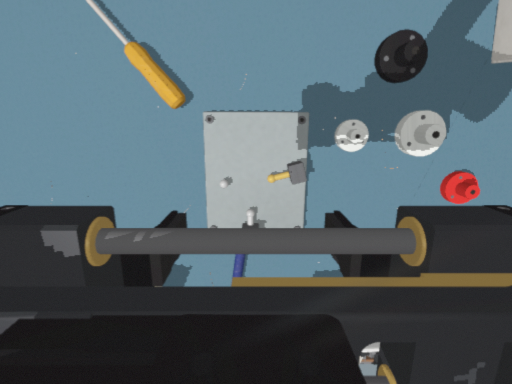

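View pics/wflange.png

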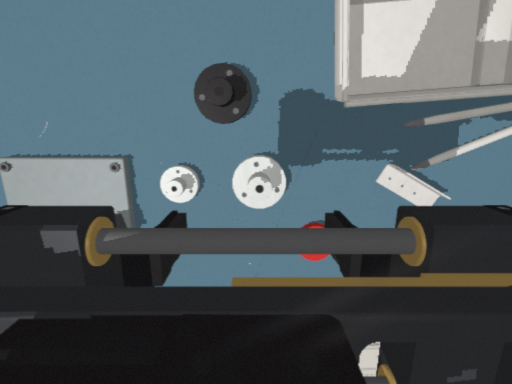

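```bash
python3 - <<'E'
import cv2
a=cv2.imread("pics/wflange.png")[140:230,215:315];cv2.imwrite("pics/wfc.png",cv2.resize(a,None,fx=6,fy=6,interpolation=cv2.INTER_CUBIC))
a=cv2.imread("pics/wnest.png")[100:235,190:325];cv2.imwrite("pics/wnc.png",cv2.resize(a,None,fx=4.4,fy=4.4,interpolation=cv2.INTER_CUBIC))
E
```

```text
(no output)
```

View pics/wfc.png

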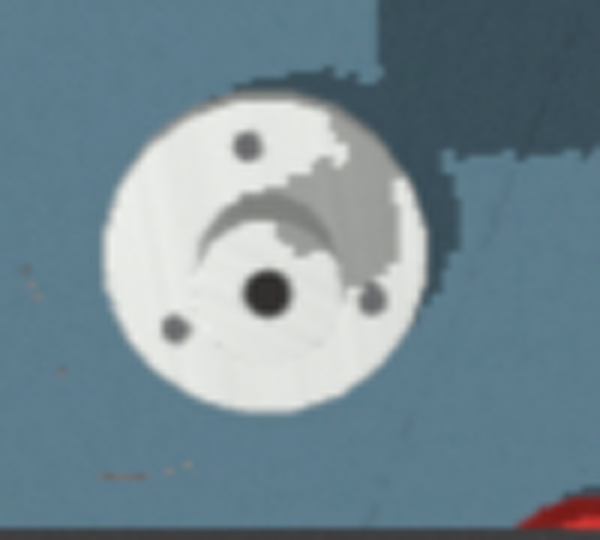

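View pics/wnc.png

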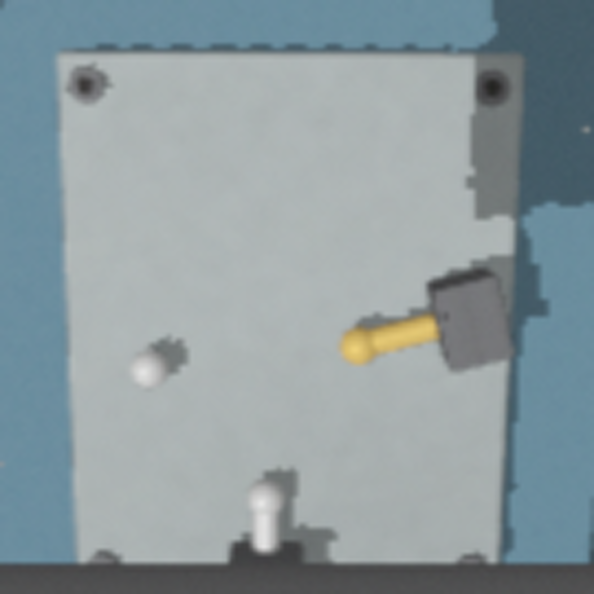

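```bash
python3 - <<'E'
from rig import env
from h import *
k=env.calibration("wrist")
def L(n):
    M=np.load(f"pics/{n}.npy");return k["mtx"],k["D"],M[:,:3],M[:,3]
C=L("wflange");f=lambda p:[215-.42+p[0]/6,140-.42+p[1]/6]
print("boss",back(C,[f((268,294))],.042),"disc",back(C,[f((265.5,253))],.016))
C=L("wnest");g=lambda p:[190-.4+p[0]/4.4,100-.4+p[1]/4.4]
m=np.array([[-85,-54],[-85,67],[0,-36],[-7.6,28.5]])/1000
n=np.vstack([back(C,[g(p)],z) for p,z in [((86,84),.015),((492,87),.015),((148,369),.021),((359,345),.021)]])[:,:2]
A=m-m.mean(0);B=n-n.mean(0)
U,S,V=np.linalg.svd(B.T@A);R=U@V
t=n.mean(0)-R@m.mean(0);print(R,t,np.arctan2(R[1,0],R[0,0]),(n-(m@R.T+t))*1000)
e=back(C,[g((265,496))],.021)[0,:2];print("end ball nest",R.T@(e-t))
print("load",R@[-.038,0]+t)
E
```

```text
boss [[0.51141597 0.07537734 0.042     ]] disc [[0.51006176 0.07540316 0.016     ]]
[[ 0.9951309   0.09856216]
 [-0.09856216  0.9951309 ]] [ 0.55714868 -0.15782688] -0.09872243788624553 [[ 0.1138328   0.41728576]
 [ 0.01277991 -0.26268287]
 [ 0.13537247 -0.31721295]
 [-0.26198518  0.16261005]]
end ball nest [ 4.11637185e-02 -9.34519616e-05]
load [ 0.51933371 -0.15408152]
```

```bash
python3 - <<'E'
from rig import env
from h import *
Y=-0.096;q=R2q(down(Y))
p=np.array([.510,.0747])
env.move_gripper(.06)
env.move_ptp([*p,.075],q)
env.move_linear([*p,.0195],v=.06)
env.hold(.2);print(env.read_state()["contact_force"])
env.move_gripper(.015,grasp_force=25)
s=env.read_state();print(s["opening"],s["contact_force"],s["eef_pos"])
env.move_linear([*p,.115],v=.12)
env.hold(.3);s=env.read_state();print(s["opening"],s["contact_force"],s["time_s"])
l=np.array([.5190,-.1542])
env.move_linear([*l,.115],v=.2)
env.hold(.3);s=env.read_state();print(s["eef_pos"],s["contact_force"],s["time_s"])
for c in ["wrist","scene"]: cv2.imwrite(f"pics/{c}1.png",env.camera(c))
C=cam(env,"wrist",s);np.save("pics/wrist1.npy",np.hstack([C[2],C[3][:,None]]))
E
python3 - <<'E'
import cv2,numpy as np
a=cv2.imread("pics/scene1.png")[100:260,190:350]
cv2.imwrite("pics/s1c.png",cv2.resize(a,None,fx=3.5,fy=3.5))
E
```

```text
[0.00743848 0.02261849 1.21941264]
0.025402556044927783 [0.1888594  0.37930304 0.24008257] [0.50999511 0.07470988 0.01948618]
0.02547881098143712 [ 0.04968236  0.91253726 -2.48825346] 9.7833
[ 0.51901394 -0.15348948  0.11502816] [ 1.64069991 -0.21073825 -1.49039096] 11.375
```

View pics/wrist1.png

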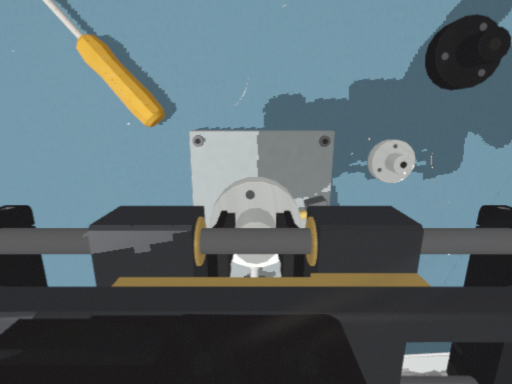

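View pics/s1c.png

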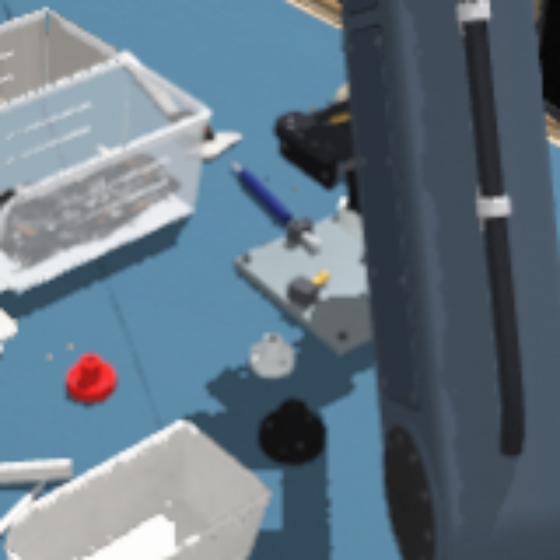

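```bash
python3 - <<'E'
from rig import env
from h import *
l=np.array([.5190,-.1542])
env.move_linear([*l,.036],v=.1); env.hold(.3)
b=env.read_state()["contact_force"];print(b)
z=.036
while z>.0285:
    z-=.0005; env.move_linear([*l,z],v=.02)
    s=env.read_state();d=s["contact_force"]-b
    print(round(z,4),d.round(2),s["eef_pos"].round(4))
    if d[2]>2.5: break
env.move_gripper(.05); env.hold(.2)
s=env.read_state();print(s["contact_force"],s["opening"],s["eef_pos"],s["time_s"])
st=env.read_state();im=env.camera("wrist");cv2.imwrite("pics/w2.png",im)
E
```

```text
[ 0.23615478 -0.04039719 -1.9725742 ]
0.0355 [ 0.53 -1.44 -0.16] [ 0.519  -0.1542  0.0355]
0.035 [-1.34 -0.21 -1.15] [ 0.5189 -0.1542  0.0349]
0.0345 [0.38 0.06 0.17] [ 0.519  -0.1542  0.0344]
0.034 [-0.27 -0.43  0.37] [ 0.519  -0.1542  0.034 ]
0.0335 [0.02 0.71 0.41] [ 0.519  -0.1542  0.0335]
0.033 [-0.51 -0.56  0.53] [ 0.519  -0.1542  0.033 ]
0.0325 [ 0.13  0.4  -0.71] [ 0.5189 -0.1542  0.0324]
0.032 [ 0.07  0.83 -0.91] [ 0.519  -0.1542  0.032 ]
0.0315 [-0.63 -0.12 -0.69] [ 0.5191 -0.1542  0.0315]
0.031 [-1.94 -0.37  5.99] [ 0.5191 -0.1542  0.0315]
[ 0.70404249 -0.56954264  0.24271037] 0.050081815136666576 [ 0.51900802 -0.15419698  0.03099362] 16.1583
```

```bash
python3 - <<'E'
from rig import env
from h import *
Y=-0.096
l=np.array([.5190,-.1542])
env.move_linear([*l,.17],v=.2)
env.move_gripper(.0)
env.hold(.2)
s=env.read_state();im=env.camera("wrist");print(s["opening"],s["time_s"])
cv2.imwrite("pics/w3.png",cv2.resize(im[100:235,180:330],None,fx=4.4,fy=4.4,interpolation=cv2.INTER_CUBIC))
C=cam(env,"wrist",s);np.save("pics/w3.npy",np.hstack([C[2],C[3][:,None]]))
E
```

```text
0.0007060511427874511 18.3083
```

View pics/w3.png

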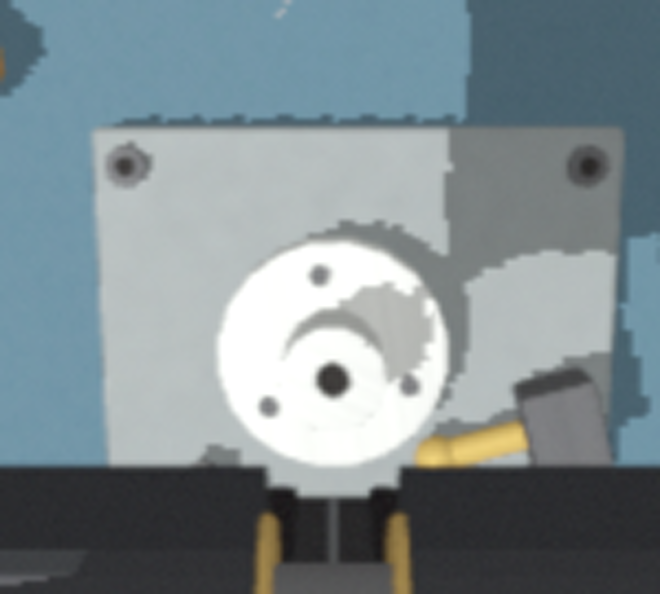

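The flange sits flat on the plate at the loading end, clear of the plunger nose. Its boss hole is at crop (333,380) and the loading-end screws are at (127,165) and (589,165).

```bash
python3 - <<'E'
from rig import env
from h import *
k=env.calibration("wrist");M=np.load("pics/w3.npy");C=(k["mtx"],k["D"],M[:,:3],M[:,3])
g=lambda p:[180-.4+p[0]/4.4,100-.4+p[1]/4.4]
a,b=back(C,[g((127,165)),g((589,165))],.015)[:,:2]
h=back(C,[g((333,380))],.054)[0,:2];d=back(C,[g((333,353))],.028)[0,:2]
v=b-a;print(np.linalg.norm(v),np.arctan2(-v[0],v[1]))
for Y in [-.096]:
    R=np.array([[np.cos(Y),-np.sin(Y)],[np.sin(Y),np.cos(Y)]])
    o=(a-R@[-.085,-.054]+b-R@[-.085,.067])/2
    print(o,h,d,"nest:",R.T@(h-o),R.T@(d-o))
Yv=-.096;n=np.array([np.cos(Yv),np.sin(Yv)])
q=R2q(down(Yv,np.radians(4)));c=(h+d)/2
print(env.ik([*(c-n*.052),.11],q),env.ik([*(c-n*.052),.019],q),env.ik([*(c+n*.01),.019],q))
E
```

```text
0.12008436762381372 -0.09690420256040858
[ 0.55704345 -0.15720418] [ 0.5203616  -0.15370961] [ 0.5193711  -0.15361258] nest: [-3.68479133e-02 -3.75730146e-05] [-3.78431544e-02 -3.59233734e-05]
[-0.55529703  0.51341994  1.91963598  0.05135309  0.64657292 -2.07012562] [-0.55529703  0.69958029  1.96509023  0.07670294  0.41541029 -2.09932674] [-0.50203749  0.73183922  1.81143523  0.05408411  0.53480651 -2.02249357]
```

```bash
python3 - <<'E'
from rig import env
from h import *
Y=-.097;n=np.array([np.cos(Y),np.sin(Y)]);lat=np.array([-n[1],n[0]])
o=np.array([.55704,-.15720])
q=R2q(down(Y,np.radians(4)))
P=lambda x,z:[*(o+n*x+lat*-.001),z]   # TCP nest x
X0=-.0373-.0395-.014
env.move_ptp(P(X0,.17),q)
env.move_linear(P(X0,.05),v=.15)
b=env.read_state()["contact_force"]
env.move_linear(P(X0,.0185),v=.05); env.hold(.3)
fs=[]
for i in range(5): env.hold(.04);fs.append(env.read_state()["contact_force"])
b=np.mean(fs,0);np.save("b.npy",b);print("base",b,env.read_state()["eef_pos"],env.read_state()["time_s"])
x=X0
while x<-.0395-.012:   # flange centre up to -12mm
    x+=.001; env.move_linear(P(x,.0185),v=.03)
    s=env.read_state();d=s["contact_force"]-b
    F=-d[:2]@n
    print(round((x+.0395)*1e3,1),round(F,1),round(d[:2]@lat,1),round(d[2],1),end=" | ")
    if F>13: print("STOP");break
print(env.read_state()["time_s"],x)
cv2.imwrite("pics/top4.png",env.camera("top"))
E
```

```text
base [ 0.04734768  0.22684651 -0.48248616] [ 0.46663808 -0.14941126  0.01860817] 20.9333
-50.3 -0.4 -0.3 0.4 | -49.3 0.1 -0.3 0.5 | -48.3 0.2 0.7 1.2 | -47.3 -0.1 -0.1 -0.3 | -46.3 -0.3 -0.7 -0.1 | -45.3 -1.1 -0.3 0.5 | -44.3 0.4 -0.4 0.7 | -43.3 -0.9 -0.3 0.9 | -42.3 -0.1 -0.5 0.2 | -41.3 0.0 -0.1 0.0 | -40.3 -0.1 0.1 0.2 | -39.3 0.9 -0.8 0.6 | -38.3 -0.8 -0.5 0.8 | -37.3 0.3 0.4 0.0 | -36.3 0.7 -0.3 0.3 | -35.3 0.4 -0.3 -0.5 | -34.3 0.2 0.0 0.5 | -33.3 0.6 -0.2 0.1 | -32.3 -0.1 -0.2 1.0 | -31.3 0.7 -1.1 0.3 | -30.3 0.9 -1.0 0.0 | -29.3 1.3 -0.4 1.4 | -28.3 2.1 -1.9 0.8 | -27.3 1.2 -0.7 0.6 | -26.3 0.5 -0.2 0.3 | -25.3 0.1 -0.4 1.0 | -24.3 0.8 -0.3 1.1 | -23.3 0.7 -0.5 0.6 | -22.3 0.1 -0.4 0.1 | -21.3 0.4 -0.5 0.2 | -20.3 1.4 -1.0 0.7 | -19.3 2.5 -1.3 1.4 | -18.3 4.7 -0.3 3.6 | -17.3 5.9 0.1 3.1 | -16.3 6.1 1.2 4.4 | -15.3 6.7 0.6 4.0 | -14.3 7.0 0.3 4.4 | -13.3 6.7 1.3 3.8 | -12.3 6.1 0.7 2.8 | -11.3 5.8 0.1 4.0 | 30.9333 -0.05079999999999997
```

```bash
python3 - <<'E'
from rig import env
from h import *
Y=-.097;n=np.array([np.cos(Y),np.sin(Y)]);lat=np.array([-n[1],n[0]])
o=np.array([.55704,-.15720]);b=np.load("b.npy")
P=lambda x,z:[*(o+n*x+lat*-.001),z]
x=-.0508
def rd(k=1):
    f=[]
    for i in range(k):
        if i: env.hold(.02)
        f.append(env.read_state()["contact_force"])
    d=np.mean(f,0)-b;return -d[:2]@n,d[:2]@lat,d[2]
while x+.0395<.016:
    c=x+.0395
    x+=.001 if c<-.002 else .0005; env.move_linear(P(x,.0185),v=.03)
    F,l,z=rd()
    print(round((x+.0395)*1e3,1),round(F,1),round(l,1),round(z,1),end=" | ")
    if F>14: print("STOP");break
    if c>-.001 and F>4:
        F,l,z=rd(4);print("avg",round(F,1))
        if F>4: break
print(env.read_state()["time_s"],x)
np.save("x.npy",x)
E
```

```text
-10.3 5.5 -0.3 2.8 | -9.3 6.0 0.4 2.3 | -8.3 4.7 0.0 1.4 | -7.3 4.6 0.4 1.8 | -6.3 3.8 -0.1 -1.1 | -5.3 2.0 -0.1 -0.5 | -4.3 1.2 0.6 -1.1 | -3.3 1.0 -0.7 -0.5 | -2.3 0.8 0.2 0.6 | -1.3 1.1 0.4 0.9 | -0.8 0.8 -0.4 1.5 | -0.3 1.3 0.1 1.6 | 0.2 1.0 -0.3 0.6 | 0.7 0.1 0.4 0.5 | 1.2 0.5 0.4 -0.1 | 1.7 0.7 -1.6 1.0 | 2.2 0.4 -0.5 -0.2 | 2.7 -0.8 -0.2 0.3 | 3.2 0.2 -0.6 0.8 | 3.7 0.1 -0.9 0.3 | 4.2 -0.1 1.0 1.3 | 4.7 -0.6 0.1 -0.2 | 5.2 0.1 -1.0 1.1 | 5.7 1.8 -0.8 0.6 | 6.2 3.8 -2.1 2.6 | 6.7 4.9 -1.8 3.3 | avg 5.0
37.5333 -0.03279999999999998
```

```bash
python3 - <<'E'
from rig import env
from h import *
Y=-.097;n=np.array([np.cos(Y),np.sin(Y)]);lat=np.array([-n[1],n[0]])
o=np.array([.55704,-.15720]);b=np.load("b.npy")
P=lambda x,z:[*(o+n*x+lat*-.001),z]
x=float(np.load("x.npy"))
def rd(k=4):
    f=[]
    for i in range(k):
        env.hold(.02)
        f.append(env.read_state()["contact_force"])
    d=np.mean(f,0)-b;return -d[:2]@n,d[:2]@lat,d[2]
F=0
for i in range(25):
    x+=.0002 if F<11 else .0001; env.move_linear(P(x,.0185),v=.01)
    F,l,z=rd(); print(round((x+.0395)*1e3,1),round(F,1),round(l,1),round(z,1),end=" | ")
    if F>14.3: break
print()
for i in range(10):
    print([round(v,1) for v in rd(6)],end=" ")
s=env.read_state();print(s["time_s"],s["eef_pos"],(s["eef_pos"][:2]-o)@n)
np.save("x.npy",x)
E
```

```text
6.9 5.0 -2.2 4.0 | 7.1 5.8 -2.3 3.3 | 7.3 6.2 -2.3 4.2 | 7.5 6.3 -2.1 4.5 | 7.7 5.9 -2.5 4.1 | 7.9 7.1 -2.8 4.5 | 8.1 6.9 -3.3 5.7 | 8.3 7.4 -2.9 5.1 | 8.5 7.6 -2.8 5.1 | 8.7 8.5 -3.1 5.1 | 8.9 8.5 -3.3 5.4 | 9.1 8.9 -3.5 6.3 | 9.3 9.0 -3.4 6.2 | 9.5 9.6 -4.1 7.0 | 9.7 9.7 -4.1 6.3 | 9.9 10.1 -4.4 6.5 | 10.1 10.1 -3.9 7.0 | 10.3 10.7 -4.0 6.9 | 10.5 11.1 -4.3 7.2 | 10.6 11.3 -4.8 6.9 | 10.7 11.1 -4.6 7.3 | 10.8 11.4 -4.7 7.5 | 10.9 11.8 -4.4 7.9 | 11.0 12.2 -4.6 8.5 | 11.1 12.1 -4.4 7.6 | 
[np.float64(11.9), np.float64(-4.8), np.float64(8.1)] [np.float64(12.0), np.float64(-4.9), np.float64(7.6)] [np.float64(11.9), np.float64(-4.7), np.float64(8.0)] [np.float64(12.0), np.float64(-4.7), np.float64(7.9)] [np.float64(12.2), np.float64(-5.2), np.float64(8.3)] [np.float64(12.2), np.float64(-4.4), np.float64(7.8)] [np.float64(12.3), np.float64(-4.7), np.float64(8.3)] [np.float64(12.3), np.float64(-4.9), np.float64(8.0)] [np.float64(12.4), np.float64(-4.8), np.float64(8.6)] [np.float64(11.6), np.float64(-4.8), np.float64(8.2)] 46.45 [ 0.52374431 -0.15415096  0.01808186] -0.0334344672267309
```

The x axis is soft, about 3 N/mm, and the tip has built up some lateral and downward friction load. I'll trim both while raising the push to about 15–16 N.

```bash
python3 - <<'E'
from rig import env
from h import *
Y=-.097;n=np.array([np.cos(Y),np.sin(Y)]);lat=np.array([-n[1],n[0]])
o=np.array([.55704,-.15720]);b=np.load("b.npy")
x=float(np.load("x.npy"));y=-.001;zc=.0185
def rd(k=4):
    f=[]
    for i in range(k):
        env.hold(.02)
        f.append(env.read_state()["contact_force"])
    d=np.mean(f,0)-b;return -d[:2]@n,d[:2]@lat,d[2]
F,l,z=rd()
for i in range(14):
    x+=np.clip((15.8-F)*.00025,-.0006,.0006)
    y+=np.clip((l+1)*.0002,-.0005,.0005)     # force on tool -> follow it
    zc+=np.clip((z-3)*.00005,-.0002,.0002)
    env.move_linear([*(o+n*x+lat*y),zc],v=.01)
    F,l,z=rd(); s=env.read_state();a=s["eef_pos"][:2]-o
    print([round(float(v),1) for v in (F,l,z)],[round(v*1e3,2) for v in (x,y,zc,a@n,a@lat,s["eef_pos"][2])])
    if abs(F-15.8)<.7 and l>-2.5 and z<5: break
    if F>19: break
for i in range(8): print([round(float(v),1) for v in rd(6)],end=" ")
print(env.read_state()["time_s"]);np.save("x.npy",np.array([x,y,zc]))
E
```

```text
[11.8, -3.8, 8.1] [np.float64(-27.8), np.float64(-1.5), np.float64(18.7), np.float64(-33.41), np.float64(-0.26), np.float64(18.13)]
[13.1, -3.0, 8.0] [np.float64(-27.2), np.float64(-2.0), np.float64(18.9), np.float64(-33.42), np.float64(-0.32), np.float64(18.13)]
[13.0, -2.1, 7.4] [np.float64(-26.6), np.float64(-2.41), np.float64(19.1), np.float64(-33.4), np.float64(-0.33), np.float64(18.16)]
[13.8, -2.4, 6.9] [np.float64(-26.0), np.float64(-2.63), np.float64(19.3), np.float64(-33.33), np.float64(-0.36), np.float64(18.2)]
[14.0, -2.5, 7.3] [np.float64(-25.5), np.float64(-2.9), np.float64(19.49), np.float64(-33.31), np.float64(-0.41), np.float64(18.23)]
[14.8, -2.0, 5.8] [np.float64(-25.06), np.float64(-3.2), np.float64(19.69), np.float64(-33.3), np.float64(-0.45), np.float64(18.24)]
[14.4, -1.8, 5.9] [np.float64(-24.8), np.float64(-3.41), np.float64(19.84), np.float64(-33.26), np.float64(-0.5), np.float64(18.28)]
[14.2, -1.8, 5.6] [np.float64(-24.45), np.float64(-3.57), np.float64(19.98), np.float64(-33.26), np.float64(-0.48), np.float64(18.29)]
[15.3, -1.0, 5.4] [np.float64(-24.06), np.float64(-3.73), np.float64(20.11), np.float64(-33.24), np.float64(-0.51), np.float64(18.3)]
[15.2, -1.8, 5.0] [np.float64(-23.92), np.float64(-3.73), np.float64(20.23), np.float64(-33.27), np.float64(-0.51), np.float64(18.31)]
[15.4, -1.7, 5.0] [15.8, -1.9, 4.9] [15.5, -1.5, 4.4] [15.3, -1.4, 5.1] [15.2, -2.0, 4.7] [15.3, -1.7, 4.8] [15.5, -2.0, 5.0] [15.0, -2.1, 5.2] 50.4833
```

```bash
python3 - <<'E'
from rig import env
from h import *
Y=-.097;n=np.array([np.cos(Y),np.sin(Y)]);lat=np.array([-n[1],n[0]])
o=np.array([.55704,-.15720]);b=np.load("b.npy")
G=lambda x,y,z:[*(o+n*x+lat*y),z]
env.move_linear(G(-.0345,-.0005,.0183),v=.02)
print(env.read_state()["contact_force"]-b)
env.move_linear(G(-.060,-.0005,.0185),v=.06)
env.move_linear(G(-.060,-.0005,.12),v=.15)
env.move_ptp([.519,-.154,.22],R2q(down(Y)))
env.hold(.3)
s=env.read_state();im=env.camera("wrist");print(s["time_s"],s["contact_force"])
cv2.imwrite("pics/w5.png",cv2.resize(im[80:235,170:340],None,fx=4.4,fy=3.8*4.4/3.8,interpolation=cv2.INTER_CUBIC)[:600])
C=cam(env,"wrist",s);np.save("pics/w5.npy",np.hstack([C[2],C[3][:,None]]))
E
```

```text
[-2.42058619 -0.63644693  0.17460305]
53.3833 [-0.13201624 -0.44142888 -0.61538289]
```

View pics/w5.png

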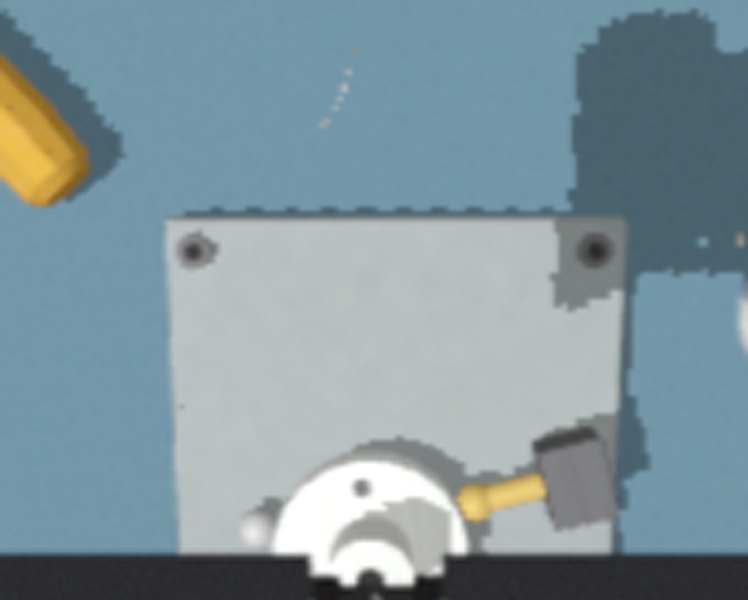

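The flange is flat between the side ball, at crop (255,530), and the plunger nose at (475,500). I'll take one more look from further ahead to see the end ball.

```bash
python3 - <<'E'
from rig import env
from h import *
env.move_ptp([.60,-.155,.22],R2q(down(-.097))); env.hold(.3)
s=env.read_state();im=env.camera("wrist");print(s["time_s"])
cv2.imwrite("pics/w6.png",cv2.resize(im[90:235,180:330],None,fx=4,fy=4,interpolation=cv2.INTER_CUBIC))
C=cam(env,"wrist",s);np.save("pics/w6.npy",np.hstack([C[2],C[3][:,None]]))
E
```

```text
54.15
```

View pics/w6.png

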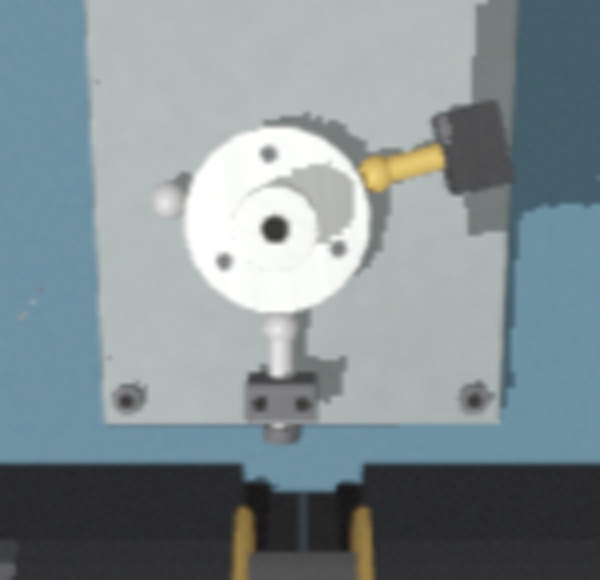

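```bash
python3 - <<'E'
from rig import env
from h import *
k=env.calibration("wrist");M=np.load("pics/w6.npy");C=(k["mtx"],k["D"],M[:,:3],M[:,3])
g=lambda p:[180-.4+p[0]/4,90-.4+p[1]/4]
a,b=back(C,[g((127,398)),g((474,398))],.015)[:,:2]
v=b-a;Y=np.arctan2(-v[0],v[1]);R=np.array([[np.cos(Y),-np.sin(Y)],[np.sin(Y),np.cos(Y)]])
o=(a-R@[.069,-.054]+b-R@[.069,.067])/2
for p,z in [((277.5,219),.028),((275,229),.054),((281,329),.020),((166,200),.020),((376,174),.020)]:
    print((R.T@(back(C,[g(p)],z)[0,:2]-o)*1e3).round(1))
E
```

```text
[ 6.4 -0.8]
[ 7.3 -1. ]
[43.8 -0. ]
[  0.9 -37.5]
[-7.4 31.1]
```

The flange measures at nest (6.8, -0.9) mm. It is about 37 mm from both the end ball and the side ball, where contact would be 36, so within camera error it is seated.

```bash
python3 -c "
from rig import env
print(env.read_state()['time_s']);print(env.finish_job())"
```

```text
54.2
the job is handed in; nothing more can be done
None
```

I set the larger silver flange at the load point and let go. With closed fingertips low on its rim, I pushed it past the plunger (peak about 7 N) to the end stop. It was held there at about 15.4 N for roughly 1 s, and the highest push I read was 15.8 N. I then backed the fingers off and handed the job in at 54.2 s.

**Position:** the last wrist picture showed the flange flat between the side ball, the plunger nose and the end ball. Its middle was at nest x ≈ 6.4–7.3, y ≈ -0.9 mm.

**Checks that were not clean:**
- **Ball contact:** the flange's middle measured about 37 mm from both the end ball and the side ball, where 36 mm means contact. I took the difference as camera error. I did not probe contact again after letting go.
- **End ball position:** it measured x ≈ 41.2 mm in an early wrist picture and 43.8 mm in the last one. Contact was felt with the flange at about x = 5.5–6 mm.
- **First press:** the arm gave more than expected, so the push stalled at about 12 N, with about 8 N downward and 5 N sideways at the fingertips. I trimmed that to about 5 N and 2 N before the final hold.
- **Ball loads:** I inferred these from the wrist force, as I could not measure each ball directly.

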